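# Start the chopper bowl's thread and lock it on its motor base

## Task

The food chopper's bowl has been put on its motor base with the thread not caught: it stands high, its lugs riding on top of the thread. Push its handle backward (anticlockwise seen from above) until the bowl drops down a step into the base, then push it forward (clockwise) until the thread draws tight at its stop, with the handle over the knob on the front of the base. Leave the bowl on the base all the time, and do not knock over or push aside the things standing round it.

Things in the scene. Friction and masses are not known exactly. Their poses are not given: they have to be found in the camera images.
- motor_base: Round white motor base of a small food chopper, fixed on the worktop, 153 mm across the foot. Origin on its vertical axis at worktop level, z up; -x is its front, where a round dark grey knob (32 mm across, 36 mm up) sits. On top a white collar, 121 mm across, top 92 mm up, with a white three-start thread inside and three stop ribs (tops 97 mm up). Smooth plastic.
- seat (a point): Centre of the bowl's seat inside the collar, on the base's axis 75 mm above the worktop. A bowl riding on the thread stands 9 to 11 mm above it. Turned anticlockwise (from above) it drops onto the seat when its handle is about 58 degrees anticlockwise of the base's front, and meets a stop at about 78.
- front_mark (a point): Small raised dark grey index mark on the collar at the front of the base, 62 mm from the axis, 93 mm above the worktop: the tight bowl's handle is straight over it. A dropped bowl turned clockwise runs under the thread, drags over the last 4 degrees (some newtons at the grip) and stops there. A bowl turned clockwise while still high meets the same stop but is not caught.
- bowl: Clear round open chopper bowl with one dark grey handle, a blade hub inside and three dark grey lugs round its foot; 114 mm across the rim, 105 mm high, about 0.5 kg, loose. Origin: centre of its underside, on its axis, z up; the handle points to its -x. At the start it rides on the thread, handle 15 to 37 degrees anticlockwise (from above) of the base's front.
- handle (a point): Middle of the upright grip of the bowl's handle: a rounded bar 18 mm wide (along the turning direction), 16 mm deep, 64 mm tall, 98 mm from the bowl's axis and 64 mm above its underside. The bowl's rim is 41 mm above this point, the grip's top 32 mm. 33 mm free between grip and bowl wall.
- bowl_lid: The bowl's clear lid with a feed tube, 125 mm across, 58 mm high, lying on the worktop to the left; a bystander. Origin: centre of its underside.
- jar: Squat glass jar with a screw cap, 60 mm across, 86 mm high, to the left; a bystander. Origin: centre of its underside.
- tin: Food tin, 75 mm across, 58 mm high, to the right; a bystander. Origin: centre of its underside.
- glass: Clear drinking glass, 81 mm across, 91 mm high, to the right; a bystander. Origin: centre of its underside.

How it is judged:
By the outcome, as a careful person would: the job done as asked, in the order asked, and still so for the second after the job is handed in, with the robot touching nothing.
It also fails if it takes over 46 s, if anything falls off the work surface, if the arm or the gripper's body presses on something with over 40 N, if the wrist force passes 120 N, or if a joint passes its speed limit or range.

## Robot

A 7-joint arm with a two-finger parallel gripper is mounted at the origin on a cart in front of the work surface, level with it; the furniture and walls round the work are solid. World frame = base frame: x ahead of the robot, y to its left, z up, the work surface at z = 0. Lengths are in mm, angles in rad, forces in N, time in s.
With the tool pointing down it reaches from about 400 to 875 mm from the base axis. Payload 19.3 kg.
Tool frame: the origin (TCP) lies at the very end of the fingers, on their centre line; the grasp point (between the pads) lies 19 mm behind it; z points along the fingers, y is the line along which they close (so a half turn about z gives the same grasp; the last joint's range is limited). The gripper opens to 85 mm and grips with 20 to 120 N. Pads are 22 mm wide; open, the fingers measure 114 mm over their backs; the gripper's body (76 mm by 85 mm) begins 54 mm behind the grasp point. The pads swing forward as they close: fully open they stand 13 mm farther back than shut.
Start: joints at [-1.327, 0.521, -0.036, 1.599, 0.021, 1.021, -0.113], TCP at [192.941, 594.465, 231.291] pointing down, gripper open.
Joint ranges: [-2.91, 2.91], [-0.3, 2.13], [-1.5, 1.42], [0.17, 2.43], [-1.26, 4.41], [0.16, 1.93], [-2.52, 2.52]. Speed limits (rad/s): [1.89, 1.89, 2.39, 2.39, 3.01, 3.01, 3.01].

## Interface

Orientations are given as a 3x3 rotation matrix whose columns are the frame's x, y, z axes.
In Python, from workcell import robot gives the robot as it stands. Calls block until the motion is done:
- robot.movep(position, orientation): joint-space move of the TCP to a pose.
- robot.movel(position, frame=None, max_speed=150, guard=None): straight line of the TCP; frame=None keeps the orientation; max_speed is the mean speed in mm/s. With guard (N) it stops when the force on the tool has changed by that much, and returns True; else False.
- robot.goto_joints(angles): joint-space move.
- robot.open_gripper() and robot.clamp(): open the fingers fully, or close them until they stop; the grip force is fixed at half the most.
- robot.wait(seconds).
- robot.inverse_kinematics(position, orientation): joint angles nearest the present ones, or None.
- robot.read_state(): the state.
- robot.camera(name): name is "scene" or "top" or "wrist"; returns a dict with "image" (400x640x3 uint8, blue, green, red), "fx", "fy", "cx", "cy" (pixels), "cam_to_world" (4x4, takes a point from camera to world coordinates). Camera axes: x right, y up, looking along -z (the intrinsics and any distortion apply to the point x, -y, -z); pixel columns grow to the right and rows downward; lengths in mm; the calibration is good to about 2 mm. The wrist camera is an equidistant fisheye: a pixel r from the principal point sees the ray r / f radians off the axis. A picture is of the moment at which its call begins. There is no depth.
A pose or a line that the arm cannot do raises robot.PlanningError and nothing moves.
- robot.finish_job(): hands the job in; it is judged then, once.
The state is a dict: "time": time; "qpos": joint angles; "qvel": joint speeds; "joint_efforts": joint torques, N m; "eef_pos": TCP position; "tool_rot": TCP orientation; "ft_force": force on the tool from outside, world axes, zero at the start; "torque": the same for the moment, N m; "finger_gap": finger opening in mm; "gripper_force": force on a finger pad.
Only numpy, scipy, OpenCV 4.12 (cv2) and the standard library are available. Lean on these libraries where they do the work, as an engineer would, in place of code of your own. Each camera call takes 0.05 s, during which the arm holds its last target. There are 200 camera calls.

## Working session

There is one attempt and no reset: what is moved stays moved. The work goes in short steps, each a Python script; the robot and the scene stay as the last script left them, time stands still between calls to the robot, and variables do not carry over. Pictures are saved under pics/ and viewed, at most 10 in all, crops included, and the job is handed in when it is done.

```bash
ls; mkdir -p pics; python3 - <<'E'
from workcell import robot
import cv2,numpy as np
for n in("scene","top"):
    c=robot.camera(n);cv2.imwrite(f"pics/{n}0.png",c["image"]);print(n,c["fx"],c["fy"],c["cx"],c["cy"],np.round(c["cam_to_world"],4).tolist(),[k for k in c])
s=robot.read_state();print(s["time"],s["tool_rot"],s["eef_pos"])
E
```

```text
pics
workcell.py
scene 405.21085033809845 405.21085033809845 319.4184499676639 206.49583583027785 [[0.7109, 0.2841, -0.6433, -194.7745], [-0.7031, 0.27, -0.6578, -684.5154], [-0.0132, 0.92, 0.3917, 576.3582], [0.0, 0.0, 0.0, 1.0]] ['image', 'fx', 'fy', 'cx', 'cy', 'cam_to_world']
top 477.99903926528714 477.99903926528714 314.23535094093717 202.96948007269705 [[0.0065, 0.9825, -0.1863, 305.2375], [-0.9999, 0.0082, 0.0081, 78.5803], [0.0095, 0.1862, 0.9825, 1256.3787], [0.0, 0.0, 0.0, 1.0]] ['image', 'fx', 'fy', 'cx', 'cy', 'cam_to_world']
0.1 [[-9.51154635e-01  3.08714752e-01 -2.51592040e-04]
 [ 3.08714846e-01  9.51154109e-01 -1.00258340e-03]
 [-7.02094816e-05 -1.03128204e-03 -9.99999466e-01]] [192.85924045 594.17937092 230.78850955]
```

View pics/scene0.png

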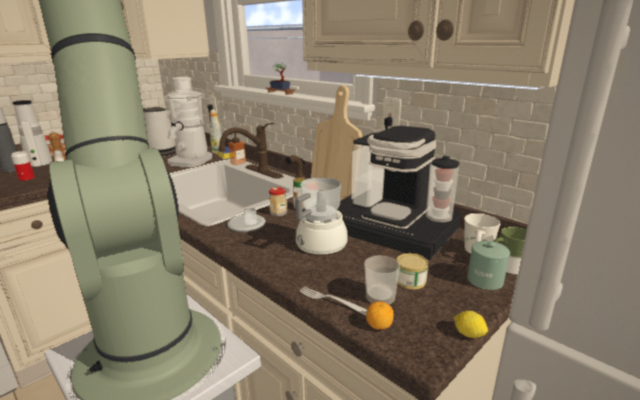

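View pics/top0.png

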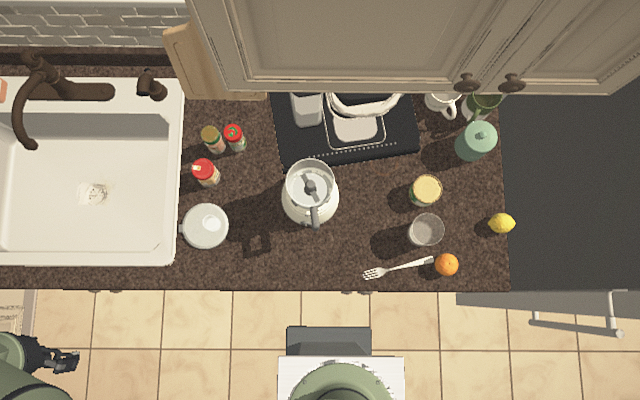

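The scene view shows the chopper at about (322,225). In the top view it is at about (310,192), with its handle toward the robot. I'll enlarge both.

```bash
python3 - <<'E'
import cv2,numpy as np
a=cv2.imread("pics/scene0.png")[165:265,270:370];b=cv2.imread("pics/top0.png")[145:245,260:360]
cv2.imwrite("pics/z0.png",np.hstack([cv2.resize(x,(400,400),interpolation=cv2.INTER_CUBIC) for x in(a,b)]))
E
```

```text
(no output)
```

View pics/z0.png

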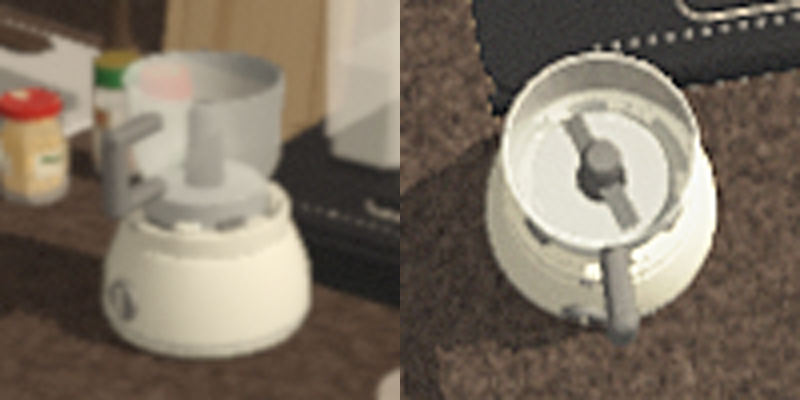

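The zoom shows the rim ellipse centred at about (309.9,183) in the top view. The knob is at about (305,223) top and (300.5,239.5) scene. The grip's top is at about (315.5,227) top, and its upright bar runs from about (297,200) to (298,216) in scene.

```bash
cat > h.py <<'E'
import numpy as np,cv2
def ray(c,u,v):
    M=np.array(c["cam_to_world"]);d=M[:3,:3]@np.array([(u-c["cx"])/c["fx"],-(v-c["cy"])/c["fy"],-1]);return M[:3,3],d/np.linalg.norm(d)
def plane(c,u,v,z):
    o,d=ray(c,u,v);return o+d*(z-o[2])/d[2]
def tri(a,b):
    A=[];r=[]
    for o,d in(a,b):
        P=np.eye(3)-np.outer(d,d);A.append(P);r.append(P@o)
    return np.linalg.solve(sum(A),sum(r)),abs(np.dot(a[0]-b[0],np.cross(a[1],b[1])))/np.linalg.norm(np.cross(a[1],b[1]))
def proj(c,p):
    M=np.linalg.inv(c["cam_to_world"]);q=M[:3,:3]@np.array(p,float)+M[:3,3]
    return np.array([c["cx"]-c["fx"]*q[0]/q[2],c["cy"]+c["fy"]*q[1]/q[2]])
E
python3 - <<'E'
from h import *
from workcell import robot
np.set_printoptions(precision=1,suppress=True)
t=robot.camera("top");s=robot.camera("scene")
print("rim c",plane(t,309.9,182.9,190), "rim L,R",plane(t,285.5,184,190),plane(t,334.3,184,190),"rim far/near",plane(t,310,158.3,190),plane(t,309,207.5,190))
print("rim scene",[plane(s,270+x/4,165+y/4,190) for x,y in((126,85),(284,72))])
print("knob",tri(ray(t,305,223),ray(s,300.5,239.5)))
print("grip top",tri(ray(t,315.3,225.5),ray(s,298,198.5)),plane(t,315.3,225.5,181))
print("grip bottom scene",plane(s,270+115/4,165+210/4,117),plane(s,270+115/4,165+132/4,181))
print("hub",[plane(t,260+200/4,145+152/4,z) for z in(150,165)],tri(ray(t,310,183.5),ray(s,270+206/4,165+107/4)))
print("foot L,R,bot scene",[plane(s,270+x/4,165+y/4,0) for x,y in((103,305),(311,305),(205,355))])
# cap/other positions
for n,u,v,z in(("lid",205,226,20),("jar",205,168,86),("tin",426,188,58),("glass",426,226,91)):print(n,plane(t,u,v,z))
# red jar mask
E
```

```text
rim c [554.1  80.  190. ] rim L,R [551.1 135.8 190. ] [552.   24.1 190. ] rim far/near [612.5  80.2 190. ] [496.9  81.6 190. ]
rim scene [array([506. , 101.6, 190. ]), array([600.1,  40.1, 190. ])]
knob (array([484.8,  91.3,  36. ]), np.float64(2.245669698727474))
grip top (array([458.7,  66.1, 177. ]), np.float64(2.640411186129663)) [457.1  66.9 181. ]
grip bottom scene [467.   73.3 117. ] [457.1  59.2 181. ]
hub [array([563.2,  79.8, 150. ]), array([559.7,  79.8, 165. ])] (array([559.5,  79.1, 164.5]), np.float64(2.2699505588266087))
foot L,R,bot scene [array([513.5, 144.3,   0. ]), array([622.5,  31.1,   0. ]), array([513.6,  35.1,   0. ])]
lid [476.3 352.3  20. ]
jar [614.6 344.9  86. ]
tin [ 574.1 -218.6   58. ]
glass [ 470.7 -206.9   91. ]
```

```bash
cat >> h.py <<'E'
from workcell import robot
AX=np.array([556.,80.]);R=103.;FRONT=171.2
def pose(a,off,z,r=R):
    "a: handle angle ccw of front (deg); off: tool lead along the ccw tangent, mm"
    t=np.radians(FRONT+a);er=np.array([np.cos(t),np.sin(t)]);et=np.array([-er[1],er[0]])
    y=np.r_[et,0];zz=np.array([0,0,-1.]);x=np.cross(y,zz)
    return np.r_[AX+r*er+off*et,z],np.c_[x,y,zz]
E
python3 - <<'E'
from h import *
for a,o in((17,0),(17,33),(60,33),(75,33),(60,-33),(0,-33),(-4,-33)):
    q=robot.inverse_kinematics(*pose(a,o,124));print(a,o,None if q is None else np.round(q,2))
robot.movep(*pose(17,0,235))
hit=robot.movel(pose(17,0,124)[0],max_speed=120,guard=8)
s=robot.read_state();print(hit,s["time"],s["eef_pos"],s["ft_force"])
c=robot.camera("scene")["image"][130:270,250:390];w=robot.camera("wrist")["image"]
cv2.imwrite("pics/a1.png",np.hstack([cv2.resize(c,(400,400)),cv2.resize(w[:,120:520],(400,400))]))
E
```

```text
17 0 [-0.71  0.5   0.58  2.14 -0.47  0.62 -1.23]
17 33 [-0.65  0.51  0.59  2.14 -0.48  0.62 -1.14]
60 33 [-0.47  0.58  0.55  2.   -0.46  0.69 -0.31]
75 33 [-0.43  0.61  0.53  1.92 -0.45  0.73 -0.06]
60 -33 [-0.56  0.5   0.51  2.12 -0.41  0.62 -0.44]
0 -33 [-0.86  0.54  0.62  2.1  -0.52  0.65 -1.61]
-4 -33 [-0.88  0.56  0.65  2.09 -0.54  0.67 -1.67]
False 3.3917 [454.35196654  65.34505053 124.47330772] [ 0.04115227  0.09594031 -0.33258674]
```

View pics/a1.png

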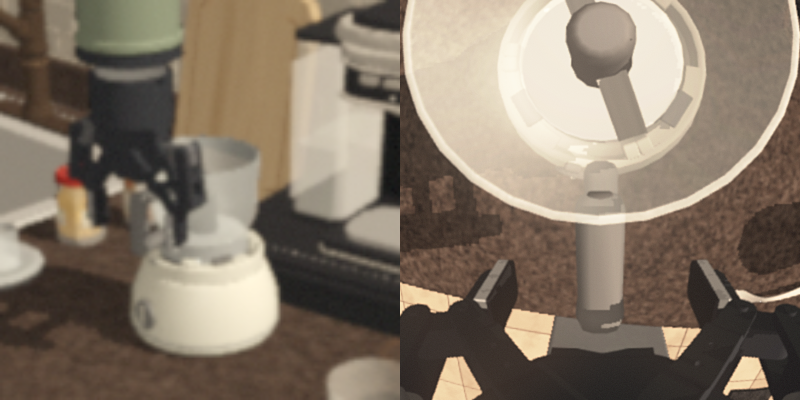

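The fingers straddle the grip, nearly centred on it (grip at about (602,250) in the wrist half), with no contact. Now I'll push anticlockwise.

```bash
cat >> h.py <<'E'
def go(a,off,z,v=60,guard=30):
    p,f=pose(a,off,z);h=robot.movel(p,frame=f,max_speed=v,guard=guard);s=robot.read_state()
    t=np.radians(FRONT+a);F=s["ft_force"];print(a,off,h,round(s["time"],2),"Ft %.1f Fr %.1f Fz %.1f"%(-F[0]*np.sin(t)+F[1]*np.cos(t),F[0]*np.cos(t)+F[1]*np.sin(t),F[2]));return h
def snap(n):
    c=robot.camera("scene")["image"][130:270,250:390];w=robot.camera("wrist")["image"]
    cv2.imwrite(n,np.hstack([cv2.resize(c,(400,400)),cv2.resize(w[:,120:520],(400,400))]))
E
python3 - <<'E'
from h import *
h=go(17,30,124)
for a in range(21,64,6):
    if h:break
    h=go(a,33.5,124)
snap("pics/a2.png")
E
```

```text
17 30 False 4.14 Ft 0.1 Fr -0.0 Fz 0.4
21 33.5 False 4.47 Ft 0.8 Fr 0.7 Fz -1.0
27 33.5 False 4.82 Ft -0.7 Fr 0.8 Fz 0.1
33 33.5 False 5.16 Ft 0.2 Fr -0.7 Fz 0.3
39 33.5 False 5.5 Ft -0.5 Fr 1.4 Fz 0.7
45 33.5 False 5.84 Ft -0.2 Fr 0.7 Fz -0.3
51 33.5 False 6.18 Ft -1.0 Fr 0.1 Fz -0.8
57 33.5 False 6.53 Ft 0.0 Fr 0.2 Fz 0.7
63 33.5 False 6.87 Ft -0.1 Fr 1.2 Fz -0.4
```

View pics/a2.png

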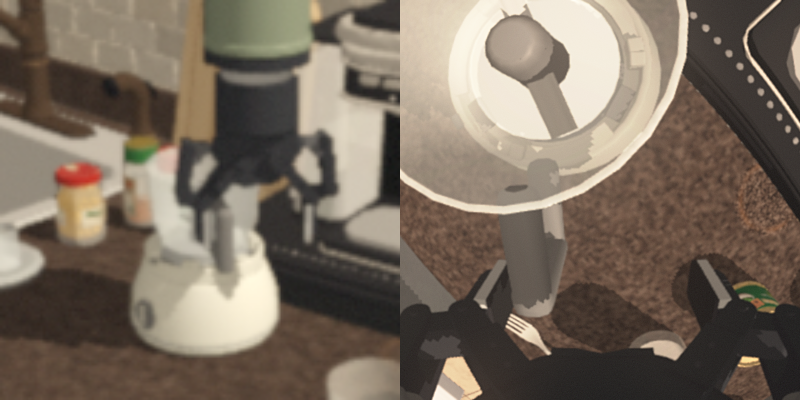

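```bash
python3 - <<'E'
from h import *
s=robot.camera("scene");t=robot.camera("top")
for a in(58,63,66):
  p=pose(a,0,0,98)[0][:2]
  for z in(107,117,171,181):print(a,z,proj(s,[*p,z]).round(1))
a=s["image"][150:250,275:375];b=t["image"][145:245,260:360]
cv2.imwrite("pics/a3.png",np.hstack([cv2.resize(x,(400,400),interpolation=cv2.INTER_CUBIC) for x in(a,b)]))
for z in(75,85): print("rim near/right scene",z,[proj(s,[*(AX+57*np.array([np.cos(q),np.sin(q)])),z+105]).round(1) for q in(-.8,2.4,.8)])
E
```

```text
58 107 [322.8 225.4]
58 117 [322.8 222. ]
58 171 [322.6 203.2]
58 181 [322.5 199.6]
63 107 [326.  225.2]
63 117 [326.  221.8]
63 171 [325.8 203. ]
63 181 [325.8 199.5]
66 107 [327.9 225. ]
66 117 [327.9 221.6]
66 171 [327.7 202.9]
66 181 [327.7 199.3]
rim near/right scene 75 [array([340.2, 186.8]), array([299.7, 187.5]), array([319.7, 180.2])]
rim near/right scene 85 [array([340.2, 183.5]), array([299.6, 184.1]), array([319.7, 177. ])]
```

View pics/a3.png

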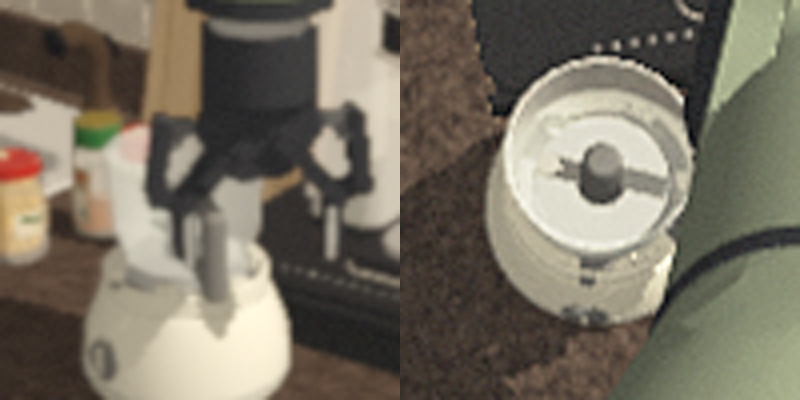

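```bash
python3 - <<'E'
from h import *
t=robot.camera("top");o=cv2.imread("pics/top0.png");n=t["image"]
g=lambda i:cv2.cvtColor(i,cv2.COLOR_BGR2GRAY).astype(np.float32)
# track old rim arc/hub patches in new image by subpixel template match
def shift(x0,y0,x1,y1):
    T=cv2.resize(g(o)[y0:y1,x0:x1],None,fx=8,fy=8,interpolation=cv2.INTER_CUBIC);S=cv2.resize(g(n)[y0-5:y1+5,x0-5:x1+5],None,fx=8,fy=8,interpolation=cv2.INTER_CUBIC)
    _,v,_,l=cv2.minMaxLoc(cv2.matchTemplate(S,T,cv2.TM_CCOEFF_NORMED));return (np.array(l)/8-5).round(2),round(v,2)
print("rim",shift(284,156,312,175),"left rim",shift(281,165,296,190),"base",shift(280,195,300,222))
for z in(180,190):print(z,proj(t,[612,80,z]),proj(t,[556,137,z]))
m=plane(t,306.75,214.5,93)[:2]-AX;k=plane(t,305.75,223.3,36)[:2]-AX
for v in(m,k):print(np.linalg.norm(v),np.degrees(np.arctan2(v[1],v[0]))%360)
E
```

```text
rim (array([0.5, 1. ]), 0.97) left rim (array([0.5 , 0.62]), 0.98) base (array([0.12, 0.25]), 0.97)
180 [310.10013497 159.68349907] [285.21788499 182.88145703]
190 [310.10444786 158.49282786] [284.99877044 181.88727027]
59.68521856204581 173.03553181188386
73.54760434330237 172.16852279011866
```

```bash
python3 - <<'E'
from h import *
for a in(66,69,71):
    if go(a,33.5,124,guard=12):break
go(a,20,124);robot.wait(.3)
g=lambda i:cv2.cvtColor(i,cv2.COLOR_BGR2GRAY).astype(np.float32)
def shift(o,n,x0,y0,x1,y1):
    T=cv2.resize(g(o)[y0:y1,x0:x1],None,fx=8,fy=8,interpolation=cv2.INTER_CUBIC);S=cv2.resize(g(n)[y0-5:y1+5,x0-5:x1+5],None,fx=8,fy=8,interpolation=cv2.INTER_CUBIC)
    _,v,_,l=cv2.minMaxLoc(cv2.matchTemplate(S,T,cv2.TM_CCOEFF_NORMED));return (np.array(l)/8-5).round(2),round(v,2)
n=robot.camera("top")["image"];o=cv2.imread("pics/top0.png")
for b in((284,156,312,175),(281,165,296,190),(280,195,300,222)):print(shift(o,n,*b))
s=robot.camera("scene");n=s["image"];o=cv2.imread("pics/scene0.png")
for b in((298,174,318,195),(296,178,310,190),(325,174,345,200),(300,228,348,252)):print("scene",shift(o,n,*b))
a=o[150:250,275:375];b=n[150:250,275:375]
cv2.imwrite("pics/a4.png",np.hstack([cv2.resize(x,(400,400),interpolation=cv2.INTER_CUBIC) for x in(a,b)]))
E
```

```text
66 33.5 False 7.37 Ft -0.2 Fr 0.5 Fz 0.3
69 33.5 False 7.62 Ft 0.2 Fr 0.4 Fz 1.2
71 33.5 False 7.87 Ft -0.3 Fr -0.4 Fz -0.3
71 20 False 8.24 Ft 1.1 Fr 0.2 Fz -0.0
(array([0.5 , 0.88]), 0.97)
(array([0.5 , 0.62]), 0.98)
(array([0.12, 0.  ]), 0.97)
scene (array([-4.62, -0.62]), 0.65)
scene (array([1.25, 2.12]), 0.84)
scene (array([5., 5.]), 0.76)
scene (array([0.12, 0.38]), 0.97)
```

View pics/a4.png

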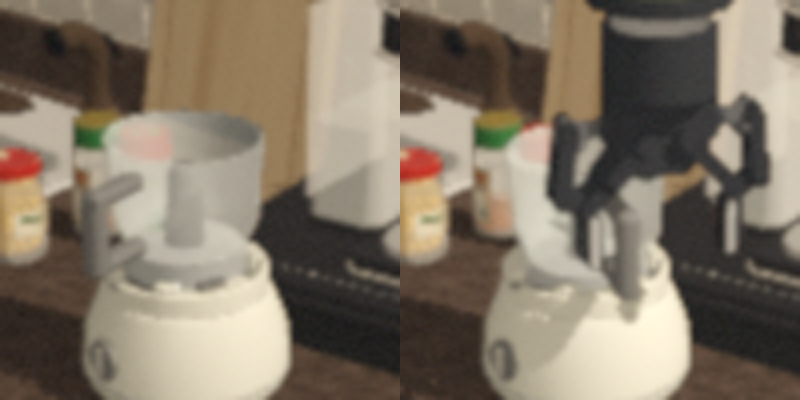

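The foot's lugs no longer show above the collar and the rim has moved down about 2.1 px in the scene view (about 6–8 mm by eye). So the bowl has dropped. Now I'll push forward (clockwise), slightly lower on the grip.

```bash
sed -i 's/FRONT=171.2/FRONT=172.4/' h.py; python3 - <<'E'
from h import *
h=go(70,0,114,v=80,guard=10) or go(70,-29,114,guard=10)
for a in [*range(66,8,-6),6,4,3,2,1,0,-1,-2,-3,-4,-5,-6]:
    if h:break
    h=go(a,-33.5,114,v=60 if a>6 else 25,guard=30)
    F=robot.read_state()["ft_force"]
    if np.hypot(F[0],F[1])>28:break
snap("pics/a5.png")
E
```

```text
70 0 False 9.07 Ft 0.4 Fr 0.2 Fz 0.2
70 -29 False 9.7 Ft 0.6 Fr 0.0 Fz -0.2
66 -33.5 False 10.05 Ft 0.0 Fr 0.5 Fz -0.4
60 -33.5 False 10.39 Ft -0.1 Fr 0.4 Fz -0.3
54 -33.5 False 10.73 Ft 1.3 Fr -0.1 Fz -0.0
48 -33.5 False 11.07 Ft 0.2 Fr -0.8 Fz 0.3
42 -33.5 False 11.42 Ft 0.2 Fr 0.5 Fz -0.3
36 -33.5 False 11.76 Ft -0.3 Fr 0.3 Fz 0.6
30 -33.5 False 12.1 Ft 0.1 Fr -0.8 Fz 0.4
24 -33.5 False 12.44 Ft -0.3 Fr 0.8 Fz 0.0
18 -33.5 False 12.78 Ft -0.1 Fr 0.4 Fz 0.1
12 -33.5 False 13.12 Ft 0.6 Fr 0.1 Fz -0.1
6 -33.5 False 13.72 Ft -0.3 Fr -0.9 Fz 0.1
4 -33.5 False 14.03 Ft 0.8 Fr -1.1 Fz 0.4
3 -33.5 False 14.28 Ft 1.8 Fr -0.4 Fz 1.5
2 -33.5 False 14.53 Ft 4.6 Fr -1.3 Fz 0.3
1 -33.5 False 14.78 Ft 8.7 Fr -1.8 Fz 1.2
0 -33.5 False 15.03 Ft 14.6 Fr -1.9 Fz 1.7
-1 -33.5 False 15.28 Ft 20.3 Fr -3.6 Fz 1.0
-2 -33.5 False 15.53 Ft 26.8 Fr -5.2 Fz 0.8
-3 -33.5 False 15.78 Ft 34.1 Fr -7.2 Fz 1.0
```

View pics/a5.png

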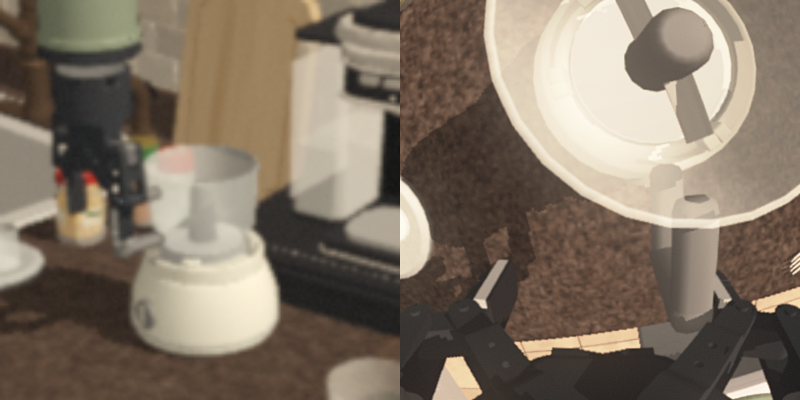

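```bash
python3 - <<'E'
from h import *
s=robot.read_state();p=s["eef_pos"][:2]-AX;y=s["tool_rot"][:,1][:2]
h=p+33.5*y;print("handle est",np.linalg.norm(h),np.degrees(np.arctan2(h[1],h[0]))%360-FRONT, pose(-3,-33.5,114)[0]-s["eef_pos"],s["ft_force"])
go(-4.5,-33.5,114,v=25,guard=30)
s=robot.read_state();p=s["eef_pos"][:2]-AX;y=s["tool_rot"][:,1][:2]
h=p+33.5*y;print("handle est",np.degrees(np.arctan2(h[1],h[0]))%360-FRONT)
go(-1,0,114,v=60,guard=None)
p,f=pose(-1,0,235);robot.movel(p,frame=f,max_speed=150)
robot.movel(p+np.array([-40,110,40]),max_speed=200)
s=robot.camera("scene")["image"][150:250,275:375];t=robot.camera("top");cv2.imwrite("pics/top9.png",t["image"])
cv2.imwrite("pics/a6.png",np.hstack([cv2.resize(x,(400,400),interpolation=cv2.INTER_CUBIC) for x in(s,t["image"][145:245,260:360])]))
for z in(181,171):print("grip top",proj(t,[*pose(0,0,0,98)[0][:2],z]))
print(robot.read_state()["time"])
E
```

```text
handle est 102.5930641376754 -0.3425908213404796 [0.22649721 4.79762844 0.19322375] [-2.44482406e-03 -3.52314780e+01  1.82692424e-01]
-4.5 -33.5 False 16.14 Ft 47.0 Fr -8.7 Fz 1.5
handle est -0.8484242863762859
-1 0 False 16.96 Ft -0.3 Fr -1.0 Fz -0.0
grip top [303.84238926 224.65524463]
grip top [303.89419105 225.27373192]
18.7833
```

View pics/a6.png

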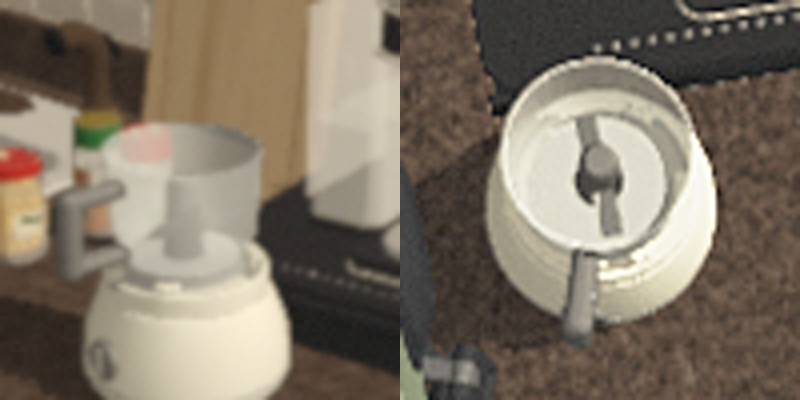

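The bowl sits low, its handle covers the knob (grip top at about (304,227) in the top view), and it took 47 N at the stop without slipping. The gripper is clear of everything.

```bash
python3 -c "
from workcell import robot
print(robot.finish_job())"
```

```text
the job is handed in; nothing more can be done
None
```

I handed the job in at about 19 s of the 46 s: the bowl dropped onto its seat on the backward push, then went forward to its stop with the handle over the knob; nothing round it was seen to move, though I didn't measure that.

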